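# Check a truffle with the pocket thermometer, then present its dish

### The arm

A 7-joint arm with a two-finger parallel gripper is mounted at the origin on a cart in front of the work surface, level with it; the furniture and walls round the work are solid. World frame = base frame: x ahead of the robot, y to its left, z up, the work surface at z = 0. Lengths are in m, angles in rad, forces in N, time in s.
With the tool pointing down it reaches from about 0.4 to 0.85 m from the base axis. Payload 10.4 kg.
Tool frame: the origin (TCP) lies between the finger pads; the fingertips stand 8 mm ahead of it and the grasp point (between the pads) lies 11 mm behind it; z points along the fingers, y is the direction in which the jaws open and shut (so a half turn about z gives the same grasp; the last joint's range is limited). The gripper opens to 87 mm and grips with 3 to 60 N. Pads are 19 mm wide; open, the fingers measure 117 mm over their backs; the gripper's body (75 mm by 190 mm) begins 51 mm behind the grasp point.
Start: joints at [1.177, 0.332, -0.065, 1.46, 0.022, 1.35, -0.088], TCP at [0.226, -0.583, 0.231] pointing down, gripper open.
Joint ranges: [-2.6, 2.6], [-0.5, 2.12], [-1.47, 1.34], [0.16, 2.42], [-1.27, 4.41], [0.06, 2.06], [-2.6, 2.6]. Speed limits (rad/s): [2.22, 2.22, 2.79, 2.79, 3.14, 3.14, 3.14].

### API

Orientations are given as a rotation vector (axis times angle).
In Python, from workcell import env gives the robot as it stands. Calls block until the motion is done:
- env.move_to(position, orientation): joint-space move of the TCP to a pose.
- env.movel(position, ori=None, rate=0.15): straight line of the TCP; ori=None keeps the orientation; rate is the mean speed in m/s.
- env.move_joints(angles): joint-space move.
- env.set_gripper(opening, grip_force=None): finger opening in m; grip_force is the grip in N (None keeps the last); returns when the fingers have stopped.
- env.hold(seconds).
- env.inverse_kinematics(position, orientation): joint angles nearest the present ones, or None.
- env.get_state(): the state.
- env.read_camera(name): name is "scene" or "top" or "wrist"; returns a dict with "image" (384x512x3 uint8, red, green, blue), "intrinsics" (3x3 intrinsics, pixels), "dist" ([k1, k2, p1, p2, k3] as OpenCV has them; the pictures are not rectified), "world_from_camera" (4x4, takes a point from camera to world coordinates). Camera axes: x right, y down, z forward; pixel columns grow to the right and rows downward; lengths in m; the calibration is good to about 2 mm. A picture is of the moment at which its call begins. There is no depth.
A pose or a line that the arm cannot do raises env.PlanningError and nothing moves.
- env.finish_job(): hands the job in, once; it reports no verdict.
Trained networks look in the newest picture that a camera, given by its name, has taken for a name from the list of things; names that differ only in an ending like _2 or _b are one class to them, and where a whole thing is asked for, a point or a joint stands for the part that bears it (a point fixed in the world has none). Each returns a list of dicts, best first, with "conf" (0 to 1); they miss things now and then, are a little off and sometimes report something else, mostly with a low value. They report only what shows in the picture. A call takes as long as a camera call. They do not tell look-alikes from the thing itself.
- env.boxes_of(camera, thing): "extent" ([left, top, right, bottom] in pixels, round what is visible of it).
The state is a dict: "time_s": time; "joints": joint angles; "joint_vel": joint speeds; "effort": joint torques, N m; "tool_pos": TCP position; "tcp_rot": TCP orientation; "wrist_force": force on the tool from outside, world axes, zero at the start; "ft_torque": the same for the moment, N m; "opening": finger opening in m.
Only numpy, scipy, OpenCV 4.12 (cv2) and the standard library are available. Lean on these libraries where they do the work, as an engineer would, in place of code of your own. Each camera call takes 0.05 s, during which the arm holds its last target.

### The job

Pick up the white pocket thermometer, aim its lens at the chocolate truffle in the dish from roughly 10 to 15 cm away and keep it steady on the truffle for about two seconds without touching the dish, then lay it back flat on the bare worktop, button side up, and let go. Then lift the dish straight up off the serving board by its wooden top bar and, in the air, turn it a quarter turn clockwise (seen from above) until its blue tab points the same way as the board's handle, keeping it level and the truffle in the middle all the way. Finish while holding the dish still and level above the middle of the board, about 10 to 15 cm above the worktop, and do not put it down; leave the mug, salt shaker and sugar tin alone.

Things in the scene. Friction and masses are not known exactly. Their poses are not given: they have to be found in the camera images.
- dish: white dished plate on the board, 155 mm across, rim 25 mm high, 0.35 kg; steel rods rise from its +x and -x rim to a wooden bar over its middle. Origin: centre of the underside; x points to the blue tab on the rim, at the start a quarter turn (+-12 degrees) counter-clockwise from the board handle. Its hollow slopes gently (10 degrees, 22 beyond 40 mm from the middle), keeping the truffle central
- dish_grip (a point): centre of the dish's wooden top bar: bar 96 mm long along the dish's x, 12 mm wide along y, 22 mm tall; this point is 125 mm above the dish's underside, directly over its middle
- dish_tab (a point): on the blue tab (28 mm wide, 5 mm thick), 100 mm from the dish's middle along the dish's x, 22 mm above the underside
- truffle_center (a point): centre of the chocolate truffle, a loose brown ball of 36 mm diameter, 40 g; at rest in the middle of the dish it is 24 mm above the dish's underside
- board: fixed round pale wooden serving board, 170 mm across, 12 mm thick, with a flat paddle handle 36 mm wide; the origin is at the centre of the round part's underside, on the worktop; x points out along the handle, whose tip is 173 mm from the origin
- thermometer: white pocket infrared thermometer, a bar 140 mm long, 30 mm wide, 26 mm tall, 90 g, lying flat on the worktop to the right of the board. Origin at the middle of its underside (about under its centre of mass); x runs along it to the lens at the front end, z up through the face with the orange button and the display
- thermo_lens (a point): centre of the lens at the thermometer's front end, 70 mm ahead of its origin along x and 13 mm above its underside; it looks straight out along the thermometer's x
- coffee_maker: obstacle: black coffee maker with a flask in it, fixed behind the gap between thermometer and board, 331 mm high; origin near the middle of its base. Its footprint lies within 150 mm of the origin to the front (-x), 130 mm to the right and to the left (+-y), so carry things and swing the hand round in front of it
- mug: bystander: cream mug with a green band, 86 mm across, 90 mm high, behind the board
- salt_shaker: bystander: salt shaker, 44 mm across, 90 mm high, behind the board
- sugar_tin: bystander: red tin with a white lid, 72 mm across, 94 mm high, behind on the right
Things that resemble listed ones, but are neither listed nor needed, are in the scene too. What is shaped like the part that bears truffle_center but grey or turquoise is not meant.

How it is judged:
On the way, in this order (a step that is already met when the one before it is completed fails the run):
1. the thermometer, held off the worktop, points at the truffle (within 16 mm of its centre sideways and up or down) from 5 to 20 cm and is steady for 1 s (x of truffle_center in the frame of thermo_lens between 0.05 and 0.2 m and y of truffle_center in the frame of thermo_lens between -0.016 and 0.016 m and z of truffle_center in the frame of thermo_lens between -0.016 and 0.016 m and height (world z) of thermometer above 0.03 m and contact force between thermometer and the fingers above 0.5 N and linear speed of thermometer below 0.03 m/s and angular speed of thermometer below 0.2 rad/s), for 1 s.
2. the thermometer lies flat on the worktop, button side up, let go (height (world z) of thermometer below 0.008 m and angle between thermometer's own z axis and vertical below 0.15 rad and contact force between thermometer and the fingers below 0.1 N and linear speed of thermometer below 0.03 m/s), for 0.2 s.
3. the dish is held clear of the board (underside over 30 mm above the worktop), level, the truffle centred, not yet turned by more than about half of the quarter turn (height (world z) of dish above 0.03 m and angle between dish's own z axis and vertical below 0.1 rad and contact force between dish and the fingers above 1 N and contact force between dish and board below 0.05 N and horizontal distance between truffle_center and dish below 0.03 m and x of dish_tab in the frame of board below 0.07 m), for 0.1 s.
At the end, for the whole second after the job is handed in: The dish is held still over the board (within 50 mm), underside 70 to 250 mm above the worktop, level within 0.1 rad, tab along the board's handle within 0.2 rad, truffle within 20 mm of its middle. The thermometer lies flat on the bare worktop, button side up, let go (all of step 2 and x of dish_tab in the frame of board above 0.05 m and angle between the x axis of dish and the x axis of board, either way round below 0.2 rad and angle between dish's own z axis and vertical below 0.1 rad and horizontal distance between truffle_center and dish below 0.02 m and height (world z) of dish between 0.07 and 0.25 m and horizontal distance between dish and board below 0.05 m and contact force between dish and the fingers above 1 N and contact force between dish and board below 0.05 N and linear speed of dish below 0.03 m/s and angular speed of dish below 0.12 rad/s and linear speed of truffle below 0.05 m/s and z of truffle_center in the frame of dish between 0.015 and 0.04 m); the arm keeps its last pose, push and grip.
It fails at once if the truffle strays more than 35 mm from the middle of the dish (horizontal distance between truffle_center and dish above 0.035 m).
It fails at once if the dish is tipped by more than 0.25 rad (angle between dish's own z axis and vertical above 0.25 rad).
It fails at once if the thermometer touches the dish or the truffle (contact force between thermometer and dish above 0.3 N or contact force between thermometer and truffle above 0.1 N).
It fails at once if the robot touches the truffle (contact force between any of the fingers, the arm and truffle above 0.1 N).
It fails at once if the mug, salt shaker or sugar tin is moved by more than 20 mm (distance of any of mug, salt_shaker, sugar_tin from where it was at the start of the episode above 0.02 m).
It also fails if it takes over 64 s, if anything falls off the work surface, if the arm or the gripper's body presses on something with over 40 N, if the wrist force passes 120 N, or if a joint passes its speed limit or range.

## Working session

There is one attempt and no reset: what is moved stays moved. The work goes in short steps, each a Python script; the robot and the scene stay as the last script left them, time stands still between calls to the robot, and variables do not carry over. Pictures are saved under pics/ and viewed, and the job is handed in when it is done.

```bash
ls; mkdir -p pics; python3 - <<'E'
from workcell import env
import cv2
for c in ("scene","top","wrist"):
    r=env.read_camera(c)
    cv2.imwrite(f"pics/{c}0.png",r["image"][:,:,::-1])
    print(c,r["intrinsics"].round(1).tolist(),r["dist"],r["world_from_camera"].round(3).tolist())
    for t in ("dish","thermometer","board","truffle_center","coffee_maker","mug","salt_shaker","sugar_tin"):
        print(t,[( [round(x) for x in b["extent"]],round(b["conf"],2)) for b in env.boxes_of(c,t)])
print(env.get_state())
E
```

```text
pics
scene [[391.5, 0.0, 263.1], [0.0, 391.5, 190.6], [0.0, 0.0, 1.0]] [-0.01688111  0.          0.          0.          0.        ] [[-0.525, -0.374, 0.764, -0.191], [-0.851, 0.245, -0.465, 0.442], [-0.013, -0.895, -0.447, 0.539], [0.0, 0.0, 0.0, 1.0]]
dish [([219, 198, 290, 269], 0.94)]
thermometer [([334, 210, 366, 241], 0.66)]
board [([189, 252, 295, 292], 0.9)]
truffle_center [([172, 302, 189, 323], 0.85), ([246, 234, 264, 251], 0.78), ([300, 228, 316, 242], 0.64), ([158, 256, 176, 276], 0.52), ([219, 195, 287, 270], 0.15)]
coffee_maker []
mug [([150, 189, 191, 236], 0.74), ([229, 185, 247, 218], 0.3)]
salt_shaker [([227, 190, 249, 218], 0.7), ([248, 236, 266, 254], 0.69)]
sugar_tin [([319, 154, 335, 190], 0.91)]
top [[425.9, 0.0, 256.7], [0.0, 425.9, 191.6], [0.0, 0.0, 1.0]] [0.0117325 0.        0.        0.        0.       ] [[-0.024, -0.994, 0.11, 0.402], [-1.0, 0.024, 0.002, 0.013], [-0.005, -0.11, -0.994, 1.222], [0.0, 0.0, 0.0, 1.0]]
dish [([209, 198, 259, 265], 0.67)]
thermometer [([305, 222, 352, 245], 0.95)]
board [([174, 208, 263, 259], 0.56)]
truffle_center [([229, 21
[... 574 characters left out ...]
 1.35, 'joints': array([ 1.17739773,  0.33217644, -0.06469819,  1.46008517,  0.02158899,
        1.34991219, -0.08849599]), 'joint_vel': array([ 1.25238874e-03,  1.54280053e-06,  1.03826649e-03, -2.48037096e-04,
       -1.66385872e-03, -8.85497446e-04, -1.16022297e-03]), 'effort': array([ 8.35071319e-05, -6.23035240e+01,  2.49413500e-02, -3.90122473e+01,
       -6.09911419e-02,  3.15645849e-02, -8.07180243e-06]), 'tool_pos': array([ 0.226503  , -0.58253857,  0.23059733]), 'tcp_rot': array([3.08765109e+00, 5.79103212e-01, 7.87416722e-05]), 'wrist_force': array([ 0.20651953, -1.18627407, -0.36695151]), 'ft_torque': array([-0.01904633,  0.00206004,  0.00425915]), 'opening': 0.08718921464328368}
```

```bash
python3 - <<'E'
import cv2
a=cv2.imread("pics/top0.png")
cv2.imwrite("pics/top0c.png",cv2.resize(a[100:290,140:410],(800,563),interpolation=cv2.INTER_CUBIC))
a=cv2.imread("pics/scene0.png")
cv2.imwrite("pics/scene0c.png",cv2.resize(a[150:340,130:400],(800,563),interpolation=cv2.INTER_CUBIC))
E
```

```text
(no output)
```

View pics/top0.png

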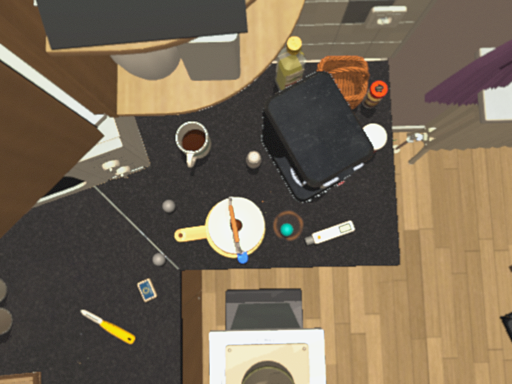

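View pics/scene0.png

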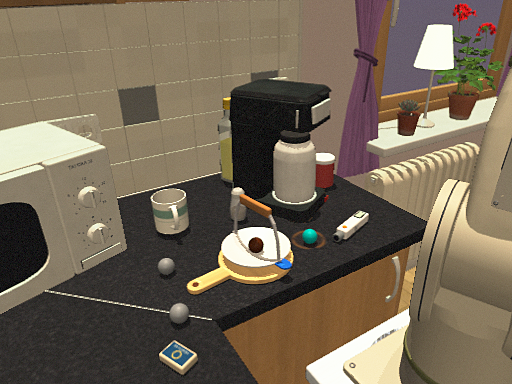

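```bash
sleep 0
```

```text
(no output)
```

View pics/top0c.png

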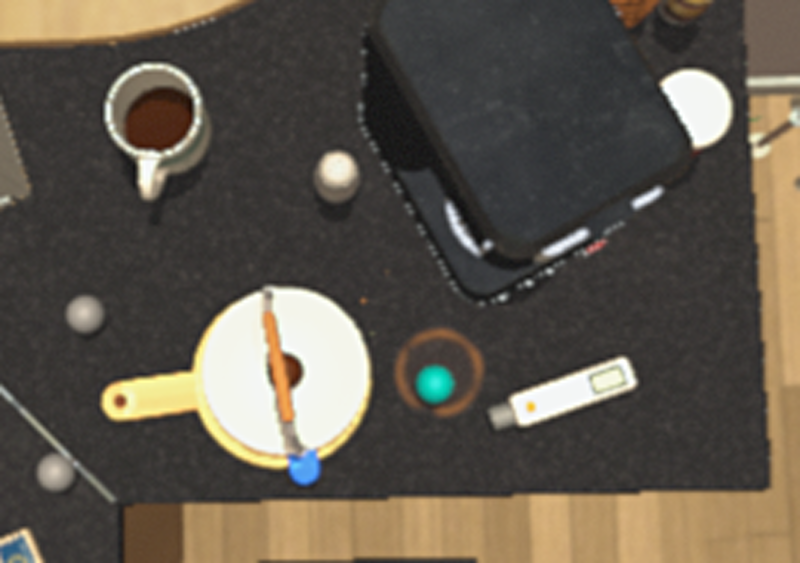

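View pics/scene0c.png

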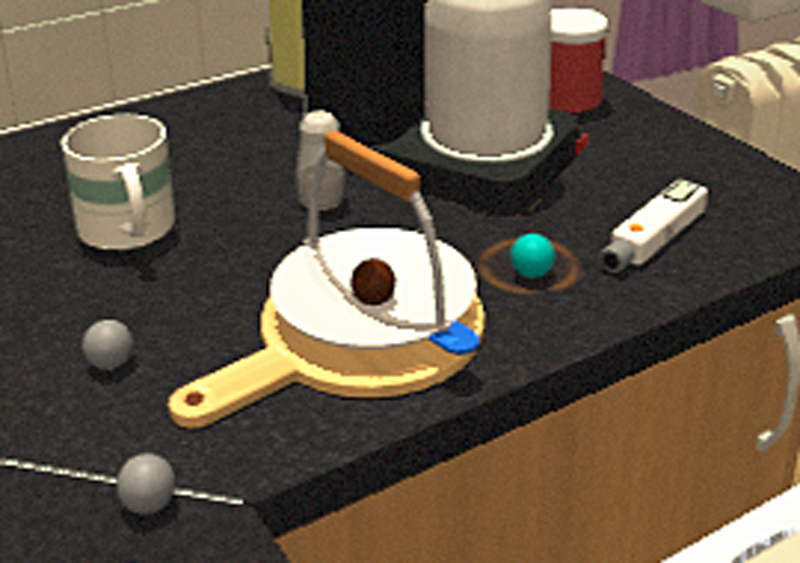

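Look-alikes: the brown ball in the dish at top pixel (237,224) is the truffle. The others are a turquoise ball at (288,229) and grey balls at (168,206) and (158,259). The only dish-like thing in the dish's place is the white one with a bar at (235,227); the ring at (288,225) is just a mark. The only white bar is at (329,233), with its dark lens end to the left. The matchbox (147,290) and knife (107,327) are irrelevant. Next I'll localise.

```bash
cat > h.py <<'E'
import numpy as np, cv2
from scipy.spatial.transform import Rotation as R
def ray(cam,uv):
    uv=np.atleast_2d(np.array(uv,float))
    n=cv2.undistortPoints(uv[:,None],cam["intrinsics"],np.array(cam["dist"],float))[:,0]
    T=cam["world_from_camera"]
    return T[:3,3],np.c_[n,np.ones(len(n))]@T[:3,:3].T
def onz(cam,uv,z):
    o,d=ray(cam,uv); return o+d*((z-o[2])/d[:,2])[:,None]
def proj(cam,P):
    T=np.linalg.inv(cam["world_from_camera"]); r,_=cv2.Rodrigues(T[:3,:3])
    return cv2.projectPoints(np.atleast_2d(np.array(P,float)),r,T[:3,3],cam["intrinsics"],np.array(cam["dist"],float))[0][:,0]
def tri(c1,u1,c2,u2):
    (o1,d1),(o2,d2)=ray(c1,u1),ray(c2,u2)
    a=d1[0]/np.linalg.norm(d1[0]);b=d2[0]/np.linalg.norm(d2[0])
    s=np.linalg.lstsq(np.c_[a,-b],o2-o1,rcond=None)[0]
    p,q=o1+a*s[0],o2+b*s[1]; return (p+q)/2,np.linalg.norm(p-q)
E
python3 - <<'E'
from workcell import env
from h import *
import pickle
t=env.read_camera("top"); s=env.read_camera("scene"); pickle.dump((t,s),open("cams.pkl","wb"))
f=lambda p,q=2.963:[140+p[0]/q-.33,100+p[1]/q-.33]
g=lambda p,q=2.963:[130+p[0]/q-.33,150+p[1]/q-.33]
# white thermometer segment, top
im=t["image"].astype(int); hsv=cv2.cvtColor(t["image"],cv2.COLOR_RGB2HSV)
m=np.zeros(im.shape[:2],np.uint8); m[215:250,300:358]=(im.min(2)[215:250,300:358]>130)
ys,xs=np.where(m); rect=cv2.minAreaRect(np.c_[xs,ys].astype(np.float32)); print("white",rect)
print(onz(t,cv2.boxPoints(rect),.026).round(3))
m2=np.zeros_like(m); m2[:, :]=0; sub=im[215:250,300:358]; m2[215:250,300:358]=(sub.max(2)>75)
ys,xs=np.where(m2); print("w+lens",len(xs), xs.min(),xs.max())
# orange button
print("lens front top",onz(t,[f((490,417))],.013), "button",onz(t,[f((531,408))],.026),"rear",onz(t,[f((633,372))],.026))
print("lens tri",tri(t,f((494,417)),s,g((617,257))))
b=((hsv[...,0]>105)&(hsv[...,0]<115)&(hsv[...,1]>150)&(hsv[...,2]>120)); b[:250]=0;b[268:]=0;b[:,:230]=0;b[:,250:]=0
ys,xs=np.where(b);c=[xs.mean(),ys.mean()];print("tab px",c,onz(t,[c],.034))
print("bar ends top",onz(t,[f((269,312)),f((287,420))],.148))
print("bar tri",tri(t,f((269,312)),s,g((328,142))),tri(t,f((287,420)),s,g((416,185))))
print("truffle",onz(t,[f((287,371))],.036),"tri",tri(t,f((287,371)),s,g((373,282))))
print("board hole/tip",onz(t,[f((121,401)),f((103,402))],.012))
print("coffee base corner",onz(t,[f((482,302)),f((362,130)),f((690,150))],[0.02]))
E
```

```text
white ((329.4721984863281, 232.85751342773438), (11.292896270751953, 49.688743591308594), 70.82099914550781)
[[ 0.407 -0.114  0.026]
 [ 0.45  -0.247  0.026]
 [ 0.42  -0.256  0.026]
 [ 0.378 -0.123  0.026]]
w+lens 665 300 355
lens front top [[ 0.39423611 -0.11734405  0.013     ]] button [[ 0.40181965 -0.15479703  0.026     ]] rear [[ 0.43330376 -0.25223096  0.026     ]]
lens tri (array([ 0.39346466, -0.12146715,  0.01762498]), np.float64(0.0021870839329991426))
tab px [np.float64(242.1875), np.float64(258.7916666666667)] [[0.34816904 0.05992397 0.034     ]]
bar ends top [[0.48854633 0.08233993 0.148     ]
 [0.39666667 0.06868386 0.148     ]]
bar tri (array([0.49012054, 0.08438851, 0.13943081]), np.float64(0.0034519653435112303)) (array([0.39647493, 0.06871956, 0.14257982]), np.float64(0.0005940564615049575))
truffle [[0.44171633 0.07368547 0.036     ]] tri (array([0.44283017, 0.07545325, 0.03786625]), np.float64(0.004399876098927346))
board hole/tip [[0.41782216 0.23382113 0.012     ]
 [0.41729199 0.25099604 0.012     ]]
coffee base corner [[ 0.50349369 -0.11294959  0.02      ]
 [ 0.67367195 -0.00260823  0.02      ]
 [ 0.64593448 -0.31892414  0.02      ]]
```

```bash
cat >> h.py <<'E'
def tool(yawx,pitch=0,fwd=1):
    """tool-down rotvec: tool x heading = yawx if fwd=1 else opposite; pitch = nose(yawx) down"""
    x=np.array([np.cos(yawx),np.sin(yawx),0]); 
    M=np.c_[x*fwd,np.cross([0,0,-1],x*fwd),[0,0,-1]]
    yl=np.cross([0,0,1],x)
    return (R.from_rotvec(yl*pitch)*R.from_matrix(M)).as_rotvec()
def aim(truf,yaw,pitch,dist,back=0.0,up=0.0,fwd=1):
    """TCP pose so thermometer (gripped 'back' m behind origin, grasp TCP height zt above its underside) looks at truf"""
    x=np.array([np.cos(yaw)*np.cos(pitch),np.sin(yaw)*np.cos(pitch),-np.sin(pitch)])
    y=np.array([-np.sin(yaw),np.cos(yaw),0]); z=np.cross(x,y)
    lens=truf-dist*x
    org=lens-.07*x-.013*z
    return org-back*x+up*z, tool(yaw,pitch,fwd), org
E
python3 - <<'E'
from workcell import env
from h import *
import pickle
t,s=pickle.load(open("cams.pkl","rb"))
f=lambda p,q=2.963:[140+p[0]/q-.33,100+p[1]/q-.33]
print("maker top",onz(t,[f((525,262)),f((485,235)),f((690,150)),f((375,20))],.331).round(3))
th=np.radians(108)
for fwd in (1,-1):
    o=tool(th,0,fwd)
    for back in (0,.02):
        for z in (.008,.12): 
            q=env.inverse_kinematics([.414-back*np.cos(th),-.185-back*np.sin(th),z],o); print("grasp",fwd,back,z,None if q is None else np.round(q,2))
    for yaw in (50,60,70,80):
      for pitch in (10,20):
        p,o,org=aim(np.array([.443,.075,.036]),np.radians(yaw),np.radians(pitch),.13,.0,.008,fwd)
        q=env.inverse_kinematics(p,o); print("aim",fwd,yaw,pitch,p.round(3),org.round(3),None if q is None else np.round(q,2))
for a in (188.7,8.7):
  for d in (0,-45,-90.5):
    for z in (.126,.235):
        q=env.inverse_kinematics([.443,.075,z],tool(np.radians(a+d))); print("dish",a,d,z,None if q is None else np.round(q,2))
E
```

```text
maker top [[ 0.505 -0.112  0.331]
 [ 0.525 -0.084  0.331]
 [ 0.583 -0.233  0.331]
 [ 0.684 -0.01   0.331]]
grasp 1 0 0.008 [ 0.81  0.27 -0.53  2.09  0.19  0.82  0.48]
grasp 1 0 0.12 [ 0.85  0.09 -0.55  2.01  0.05  1.06  0.59]
grasp 1 0.02 0.008 [ 0.83  0.3  -0.52  2.06  0.2   0.83  0.51]
grasp 1 0.02 0.12 [ 0.87  0.12 -0.54  1.97  0.07  1.06  0.61]
aim 1 50 10 [ 0.316 -0.077  0.066] [ 0.315 -0.078  0.058] [ 0.71 -0.05 -0.72  2.27  0.12  1.02 -0.78]
aim 1 50 20 [ 0.321 -0.07   0.1  ] [ 0.319 -0.072  0.092] [ 0.66  0.04 -0.82  2.16  0.27  1.24 -0.98]
aim 1 60 10 [ 0.344 -0.096  0.066] [ 0.343 -0.098  0.058] [ 0.71  0.01 -0.7   2.23  0.19  1.   -0.62]
aim 1 60 20 [ 0.348 -0.089  0.1  ] [ 0.347 -0.092  0.092] [ 0.66  0.06 -0.8   2.14  0.34  1.2  -0.84]
aim 1 70 10 [ 0.375 -0.111  0.066] [ 0.375 -0.112  0.058] [ 0.7   0.07 -0.68  2.18  0.25  0.98 -0.48]
aim 1 70 20 [ 0.378 -0.103  0.1  ] [ 0.377 -0.106  0.092] [ 0.65  0.09 -0.79  2.12  0.41  1.16 -0.69]
aim 1 80 10 [ 0.409 -0.12   0.066] [ 0.408 -0.121  0.058] [ 0.69  0.13 -0.67  2.12  0.31  0.97 -0.34]
aim 1 80 20 [ 0.41  -0.112  0.1  ] 
[... 1050 characters left out ...]
.19  2.48]
dish 188.7 0 0.126 [ 0.66  0.12 -0.96  1.99  0.12  1.08  1.37]
dish 188.7 0 0.235 [ 0.67 -0.03 -0.91  1.85 -0.02  1.31  1.49]
dish 188.7 -45 0.126 [ 0.71  0.13 -1.02  1.99  0.13  1.08  0.57]
dish 188.7 -45 0.235 [ 0.77 -0.03 -1.    1.85 -0.02  1.31  0.71]
dish 188.7 -90.5 0.126 [ 0.7   0.13 -1.01  1.99  0.13  1.08 -0.22]
dish 188.7 -90.5 0.235 [ 0.77 -0.03 -1.    1.85 -0.02  1.31 -0.08]
dish 8.7 0 0.126 [ 0.66  0.12 -0.96  1.99  0.11  1.08 -1.77]
dish 8.7 0 0.235 [ 0.76 -0.03 -0.99  1.85 -0.02  1.31 -1.65]
dish 8.7 -45 0.126 [ 0.63  0.12 -0.93  1.99  0.11  1.08 -2.55]
dish 8.7 -45 0.235 [ 0.72 -0.03 -0.96  1.85 -0.02  1.31 -2.43]
dish 8.7 -90.5 0.126 None
dish 8.7 -90.5 0.235 None
```

```bash
python3 - <<'E'
from workcell import env
from h import *
th=np.radians(108)
p=np.array([.38,-.24,.2])
env.movel(p,tool(th),rate=.3)
w=env.read_camera("wrist"); cv2.imwrite("pics/w1.png",w["image"][:,:,::-1])
import pickle; pickle.dump(w,open("w1.pkl","wb"))
print(env.get_state()["time_s"],env.get_state()["tool_pos"],[b for b in env.boxes_of("wrist","thermometer")][:2])
E
```

```text
3.1667 [ 0.37955424 -0.2409295   0.19998316] [{'extent': [285.9, 65.2, 317.8, 202.9], 'conf': 0.58}]
```

View pics/w1.png

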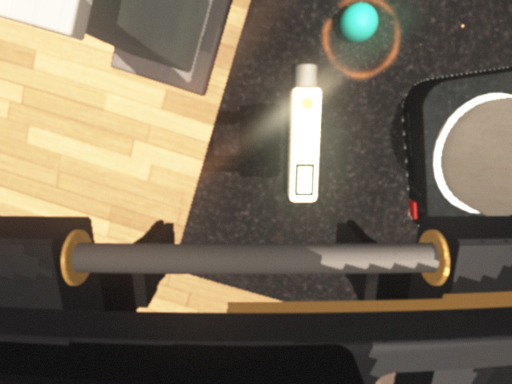

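The wrist view shows the white thermometer with its orange button up at (307,103), lens top at (306,65) and rear edge at (303,202). The turquoise ball is at (359,21). Next I'll refine the pose and grasp.

```bash
python3 - <<'E'
from workcell import env
from h import *
import pickle
w=pickle.load(open("w1.pkl","rb"))
im=w["image"].astype(int); m=np.zeros(im.shape[:2],np.uint8); m[80:210,280:330]=im.min(2)[80:210,280:330]>190
m=cv2.morphologyEx(m,cv2.MORPH_CLOSE,np.ones((15,15)))
ys,xs=np.where(m); r=cv2.minAreaRect(np.c_[xs,ys].astype(np.float32)); print(r)
c=onz(w,cv2.boxPoints(r),.026); print(c.round(4))
P=onz(w,[(306,65),(303.5,203)],.02); print(P.round(4), np.linalg.norm(P[0]-P[1]), P.mean(0), np.degrees(np.arctan2(*(P[0]-P[1])[[1,0]])))
e=[c[i]-c[i-1] for i in range(4)]; print([ (np.linalg.norm(v).round(4),np.degrees(np.arctan2(v[1],v[0])).round(1)) for v in e])
E
```

```text
((305.14654541015625, 140.919189453125), (30.304454803466797, 122.22957611083984), 1.3803540468215942)
[[ 0.4216 -0.253   0.026 ]
 [ 0.3838 -0.1355  0.026 ]
 [ 0.4122 -0.1269  0.026 ]
 [ 0.4525 -0.2439  0.026 ]]
[[ 0.3934 -0.1173  0.02  ]
 [ 0.4386 -0.2509  0.02  ]] 0.14098147561210733 [ 0.41601093 -0.18409405  0.02      ] 108.71415670372478
[(np.float64(0.0322), np.float64(-163.6)), (np.float64(0.1234), np.float64(107.8)), (np.float64(0.0296), np.float64(17.0)), (np.float64(0.1238), np.float64(-71.0))]
```

```bash
python3 - <<'E'
from workcell import env
from h import *
th=np.radians(108.5); o=tool(th); d=np.array([np.cos(th),np.sin(th),0])
g=np.array([.4155,-.184,0])-.01*d
env.set_gripper(.06)
env.movel(g+[0,0,.1],o,rate=.25)
env.movel(g+[0,0,.012],o,rate=.1)
print(env.get_state()["wrist_force"])
env.set_gripper(0.0,grip_force=20)
st=env.get_state(); print(st["opening"],st["wrist_force"],st["tool_pos"],st["time_s"])
env.movel(g+[0,0,.09],rate=.12)
st=env.get_state(); print(st["opening"],st["wrist_force"],st["time_s"])
for c in("scene","top"):
    cv2.imwrite(f"pics/{c}1.png",env.read_camera(c)["image"][:,:,::-1])
a=cv2.imread("pics/scene1.png")
cv2.imwrite("pics/scene1c.png",cv2.resize(a[150:300,200:400],(800,600),interpolation=cv2.INTER_CUBIC))
E
```

```text
[-0.14320719  0.4168786  -0.40652365]
0.029625155576436194 [0.25556644 0.69085903 1.45385825] [ 0.41869453 -0.19351394  0.01208467] 6.2667
0.03009369411276256 [ 0.42005023 -0.24097961 -0.2809087 ] 7.0667
```

View pics/scene1c.png

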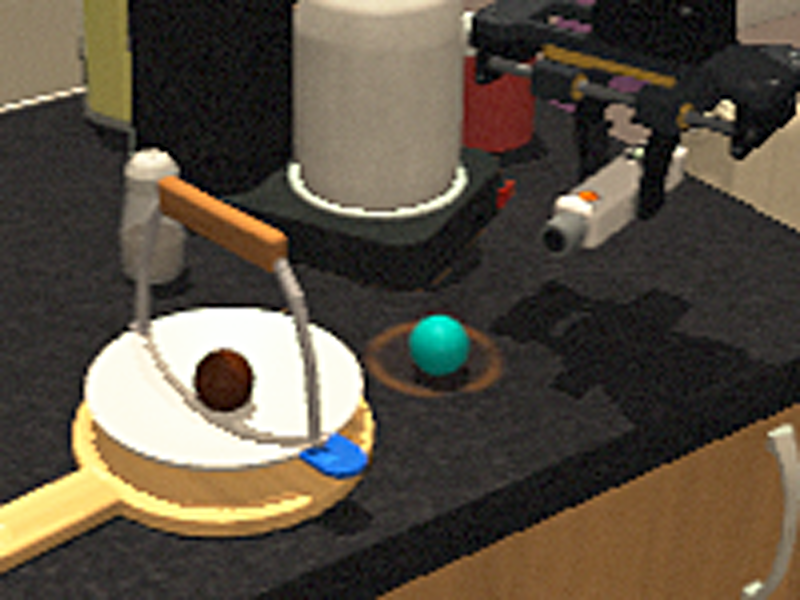

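```bash
python3 - <<'E'
from workcell import env
from h import *
tr=np.array([.4425,.0745,.036])
p,o,org=aim(tr,np.radians(65),np.radians(18),.125,.01,.012)
print(p,org)
env.movel(p+[-.0,-.06,.04],tool(np.radians(80),np.radians(10)),rate=.15)
env.movel(p,o,rate=.1)
st=env.get_state(); print(st["opening"],st["tool_pos"],st["time_s"])
import pickle
for c in("scene","top","wrist"):
    r=env.read_camera(c); pickle.dump(r,open(f"{c}2.pkl","wb")); cv2.imwrite(f"pics/{c}2.png",r["image"][:,:,::-1])
a=cv2.imread("pics/scene2.png")
cv2.imwrite("pics/scene2c.png",cv2.resize(a[170:290,180:340],(800,600),interpolation=cv2.INTER_CUBIC))
E
```

```text
[ 0.35997296 -0.1024798   0.09839743] [ 0.36242515 -0.09722107  0.08389458]
0.029943469897953642 [ 0.35999267 -0.10290202  0.0981496 ] 8.7417
```

View pics/scene2c.png

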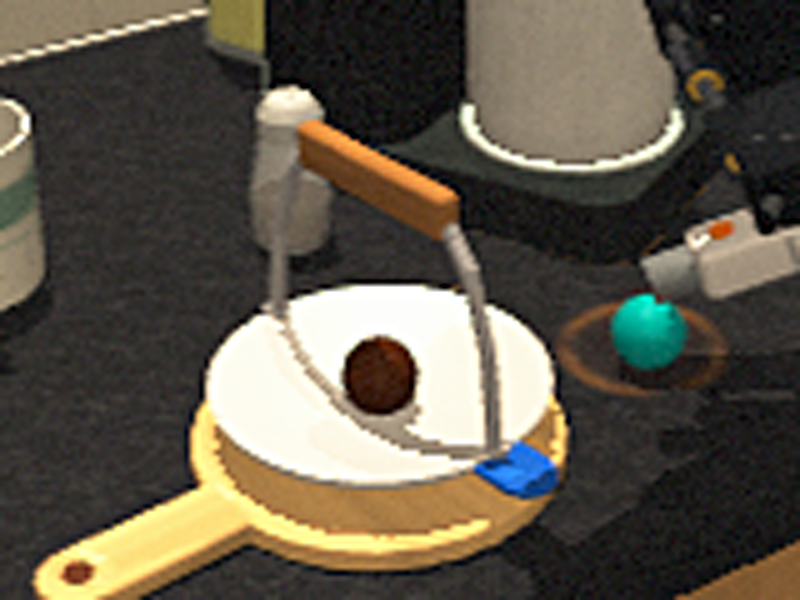

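View pics/wrist2.png

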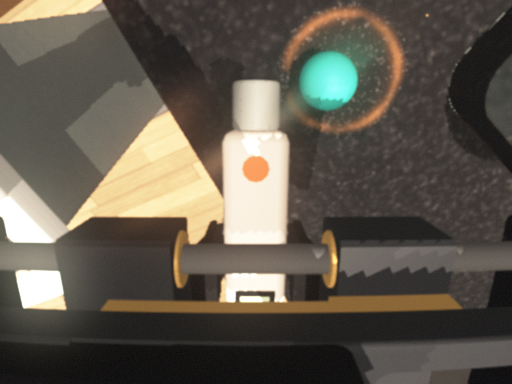

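View pics/top2.png

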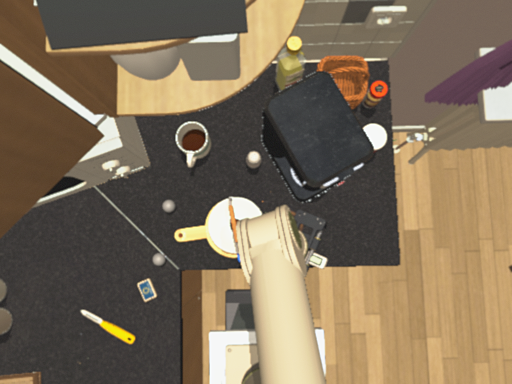

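```bash
python3 - <<'E'
from h import *
import pickle
tr=np.array([.4425,.0745,.036])
p,o,org=aim(tr,np.radians(65),np.radians(18),.125,.01,.012)
M=R.from_rotvec(o).as_matrix(); x=M[:,0]; y=-M[:,1]; z=-M[:,2]
s=pickle.load(open("scene2.pkl","rb")); w=pickle.load(open("wrist2.pkl","rb"))
pts=[org+.07*x+.013*z, org+.07*x, org+.07*x+.026*z,tr]
u=proj(s,pts); print("scene crop",((u-[180,170])*5).round(0), "wrist",proj(w,pts).round(0))
E
python3 - <<'E'
from workcell import env
env.hold(2.2)
print(env.get_state()["time_s"])
E
```

```text
scene crop [[648. 285.]
 [655. 308.]
 [640. 262.]
 [385. 378.]] wrist [[ 254.   83.]
 [ 255.   86.]
 [ 254.   81.]
 [ 254. -207.]]
11.0917
```

```bash
python3 - <<'E'
from h import *
import pickle
tr=np.array([.4425,.0745,.036])
p,o,org=aim(tr,np.radians(65),np.radians(18),.125,.01,.012)
M=R.from_rotvec(o).as_matrix(); x=M[:,0]; y=-M[:,1]; z=-M[:,2]
s=pickle.load(open("scene2.pkl","rb"))
a=cv2.imread("pics/scene2.png"); a=cv2.resize(a[190:265,280:380],(800,600),interpolation=cv2.INTER_CUBIC)
def L(A,B,c):
    u=(proj(s,[A,B])-[279.5,189.5])*8; cv2.line(a,*[tuple(int(v) for v in k) for k in u],c,1)
for yy in(-.015,.015):
  for zz in (0,.026): L(org-.07*x+yy*y+zz*z,org+.055*x+yy*y+zz*z,(0,255,0))
L(org+.013*z,tr,(0,0,255))
cv2.imwrite("pics/chk.png",a)
E
```

```text
(no output)
```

View pics/chk.png

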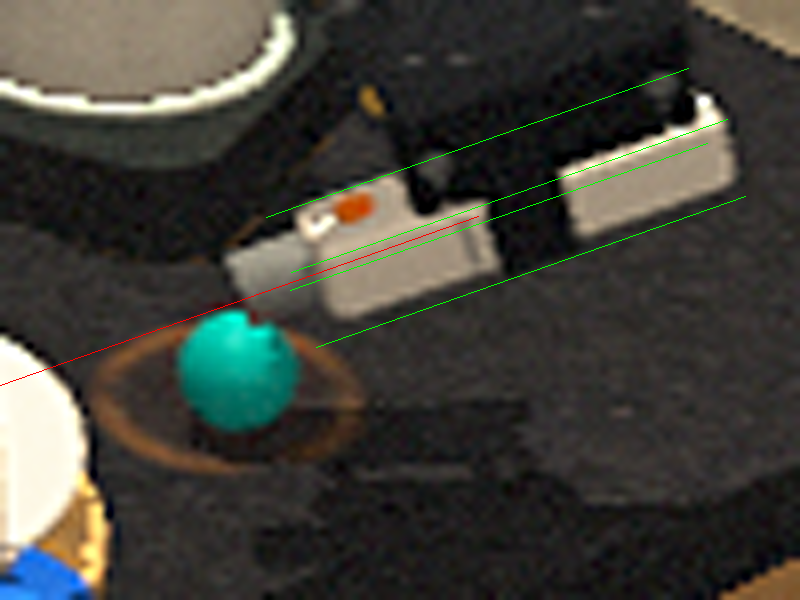

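Held for 2.2 s. The overlay is parallel to the real thermometer and about 4 mm off, well inside the 16 mm allowed. As a hedge I'll shift 3 mm down and hold again, then lay it back where it was.

```bash
python3 - <<'E'
from workcell import env
from h import *
tr=np.array([.4425,.0745,.036])
p,o,_=aim(tr,np.radians(65),np.radians(18),.125,.01,.012)
env.movel(p-[0,0,.003],o,rate=.03); env.hold(1.4)
env.movel(p+[0,-.06,.04],tool(np.radians(80),np.radians(10)),rate=.15)
th=np.radians(108.5); o=tool(th); d=np.array([np.cos(th),np.sin(th),0])
g=np.array([.4155,-.184,0])-.01*d
env.movel(g+[0,0,.06],o,rate=.15)
env.movel(g+[0,0,.014],o,rate=.08)
print(env.get_state()["wrist_force"])
env.movel(g+[0,0,.012],o,rate=.02)
env.hold(.3); st=env.get_state(); print(st["wrist_force"],st["opening"])
env.set_gripper(.06); env.hold(.3)
env.movel(g+[0,0,.1],rate=.15)
env.movel(np.array([.37,-.12,.24]),tool(np.radians(150)),rate=.25)
print(env.get_state()["time_s"])
import pickle
for c in("scene","top"):
    r=env.read_camera(c); pickle.dump(r,open(f"{c}3.pkl","wb")); cv2.imwrite(f"pics/{c}3.png",r["image"][:,:,::-1])
E
```

```text
[-0.91390491 -0.86714607 -0.25285244]
[-0.05290678  0.006885   -0.44934915] 0.029601732130292886
18.25
```

View pics/scene3.png

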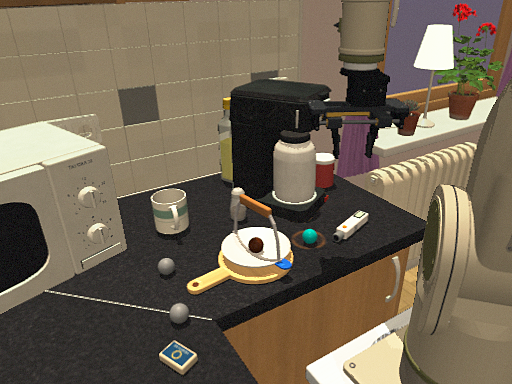

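View pics/top3.png

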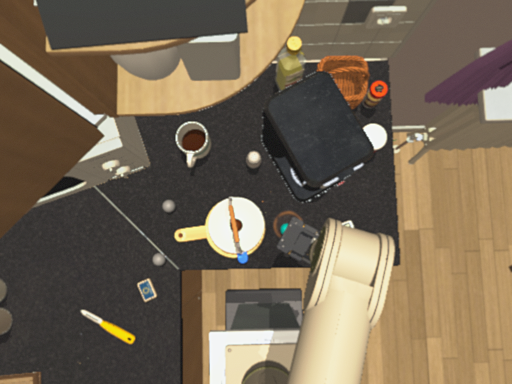

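The thermometer lies flat, button up, at its original spot (scene 350,225), and the dish is undisturbed. Next is a wrist look at the bar.

```bash
python3 - <<'E'
from workcell import env
from h import *
import pickle
env.movel([.42,.06,.26],tool(np.radians(188.7)),rate=.25)
env.movel([.49,.082,.26],tool(np.radians(188.7)),rate=.2)
print(env.get_state()["time_s"],env.get_state()["joints"].round(2))
r=env.read_camera("wrist"); pickle.dump(r,open("wrist4.pkl","wb")); cv2.imwrite("pics/wrist4.png",r["image"][:,:,::-1])
E
```

```text
19.7667 [ 0.55  0.1  -0.84  1.71  0.07  1.37  1.41]
```

View pics/wrist4.png

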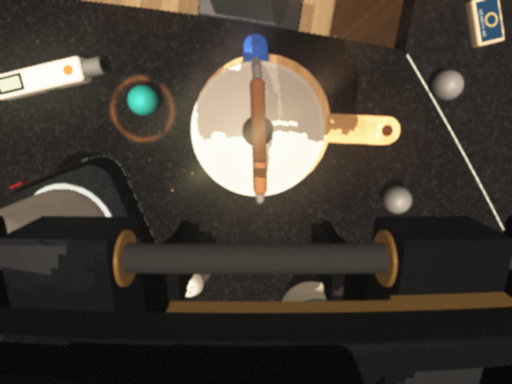

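The bar runs from (257,80) to (260,193), the tab is at (256,47) and the handle tip is at (400,130). The thermometer and turquoise ball are at upper left.

```bash
python3 - <<'E'
from h import *
import pickle
w=pickle.load(open("wrist4.pkl","rb")); t=pickle.load(open("top3.pkl","rb"))
yaw=lambda v:np.degrees(np.arctan2(v[1],v[0]))%360
for cam,n in((w,"w"),(t,"t")):
    hsv=cv2.cvtColor(cam["image"],cv2.COLOR_RGB2HSV).astype(int); H,S,V=hsv[...,0],hsv[...,1],hsv[...,2]
    if n=="w": box=(slice(70,200),slice(235,285)); tb=(slice(20,70),slice(235,280)); bb=(slice(100,150),slice(328,410))
    else: box=(slice(190,260),slice(220,250)); tb=(slice(250,268),slice(230,252)); bb=(slice(220,245),slice(170,206))
    m=np.zeros(H.shape,np.uint8); m[box]=((H<13)&(S>110)&(V>90))[box]
    k,lab,st,_=cv2.connectedComponentsWithStats(m); i=1+np.argmax(st[1:,4]); ys,xs=np.where(lab==i)
    r=cv2.minAreaRect(np.c_[xs,ys].astype(np.float32)); b=cv2.boxPoints(r); 
    o=b[np.argsort(b[:,1])]; A,B=o[:2].mean(0),o[2:].mean(0); P=onz(cam,[A,B],.148)
    print(n,"bar px",A,B,P.round(4).tolist(),"mid",P.mean(0).round(4),"len",np.linalg.norm(P[0]-P[1]),"yaw",yaw((P[0]-P[1])if n=="w" else P[1]-P[0]))
    m=np.zeros(H.shape,bool); m[tb]=((H>100)&(H<122)&(S>140)&(V>80))[tb]; ys,xs=np.where(m); T=onz(cam,[[xs.mean(),ys.mean()]],.036)[0]
    print("tab",T.round(4),"yaw from mid",yaw(T-P.mean(0)))
    m=np.zeros(H.shape,bool); m[bb]=((H>10)&(H<30)&(S>60)&(V>130))[bb]; ys,xs=np.where(m)
    Q=onz(cam,np.c_[xs,ys],.012)[:,:2]; c=Q.mean(0); v=np.linalg.svd(Q-c)[2][0]; v*=np.sign(v[1]); s_=(Q-c)@v
    print("handle c",c,"yaw",yaw(v),"tip-173:",c+v*(s_.max()-.173), "yaw from mid",yaw(c-P.mean(0)[:2]))
# dish rim circle from wrist
E
```

```text
w bar px [257.5  78. ] [257.5 117. ] [[0.3977, 0.0705, 0.148], [0.4276, 0.075, 0.148]] mid [0.4126 0.0727 0.148 ] len 0.030184061221510298 yaw 188.648928597104
tab [0.3545 0.0641 0.036 ] yaw from mid 188.42486479127476
handle c [0.42359982 0.20562497] yaw 95.98256332788735 tip-173: [0.43646893 0.08282411] yaw from mid 85.28750188472249
t bar px [235.53424 217.42468] [239.31506 227.50687] [[0.4568, 0.0701, 0.148], [0.4312, 0.061, 0.148]] mid [0.444  0.0656 0.148 ] len 0.027101804208508416 yaw 199.47972256204616
tab [0.3496 0.0594 0.036 ] yaw from mid 183.72742040997122
handle c [0.42239354 0.20453828] yaw 99.14317830040298 tip-173: [0.44215642 0.08174708] yaw from mid 98.83261159382309
```

```bash
python3 - <<'E'
from h import *
import pickle
w=pickle.load(open("wrist4.pkl","rb"))
cv2.imwrite("pics/w4c.png",cv2.resize(w["image"][30:215,180:420,::-1],None,fx=3.24,fy=3.24,interpolation=cv2.INTER_CUBIC))
P=onz(w,[(257.5,79),(260.5,193)],.148);v=P[0]-P[1];print(P,P.mean(0),np.linalg.norm(v),np.degrees(np.arctan2(v[1],v[0])))
E
```

```text
[[0.39847472 0.07057305 0.148     ]
 [0.48955006 0.08701887 0.148     ]] [0.44401239 0.07879596 0.148     ] 0.09254827266565864 -169.76418252740882
```

View pics/w4c.png

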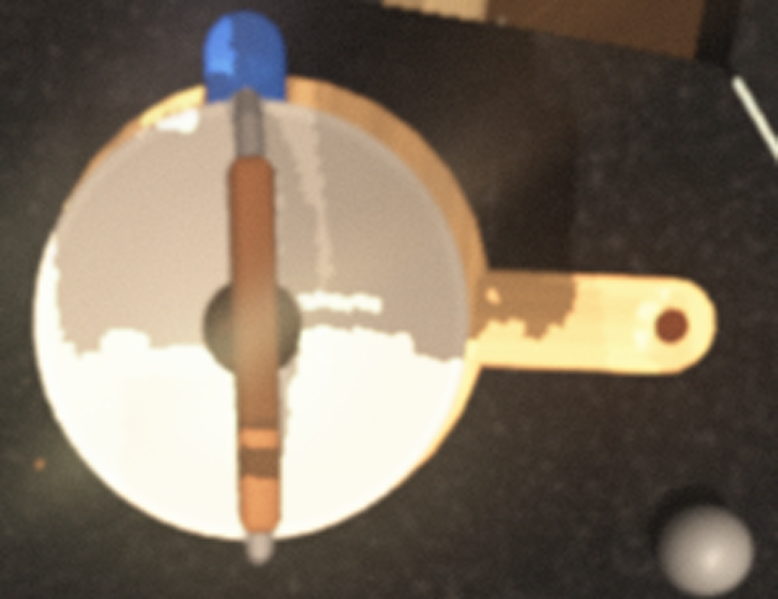

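```bash
python3 - <<'E'
from workcell import env
from h import *
o=tool(np.radians(189.3)); c=np.array([.4436,.0775,0])
env.set_gripper(.06)
env.movel(c+[0,0,.2],o,rate=.15)
env.movel(c+[0,0,.126],o,rate=.06)
print(env.get_state()["wrist_force"])
env.set_gripper(0.0,grip_force=45); env.hold(.3)
st=env.get_state(); print(st["opening"],st["wrist_force"],st["ft_torque"],st["tool_pos"],st["time_s"])
env.movel(c+[0,0,.136],o,rate=.02); env.hold(.3)
st=env.get_state(); print(st["opening"],st["wrist_force"],st["ft_torque"])
import pickle
for k in("scene","wrist"):
    r=env.read_camera(k); pickle.dump(r,open(f"{k}5.pkl","wb")); cv2.imwrite(f"pics/{k}5.png",r["image"][:,:,::-1])
a=cv2.imread("pics/scene5.png"); cv2.imwrite("pics/scene5c.png",cv2.resize(a[150:300,160:360],(800,600),interpolation=cv2.INTER_CUBIC))
E
```

```text
[-0.2664793  -0.19257319  0.30935656]
0.011605451177552673 [-0.51700019 -0.9846008  -1.01725585] [-0.10627088 -0.02716652  0.07294762] [0.44352744 0.07744664 0.12595244] 23.2333
0.01152827867328944 [-0.02804844 -0.31155844 -4.36478077] [ 0.11455385 -0.14368963 -0.01910968]
```

View pics/scene5c.png

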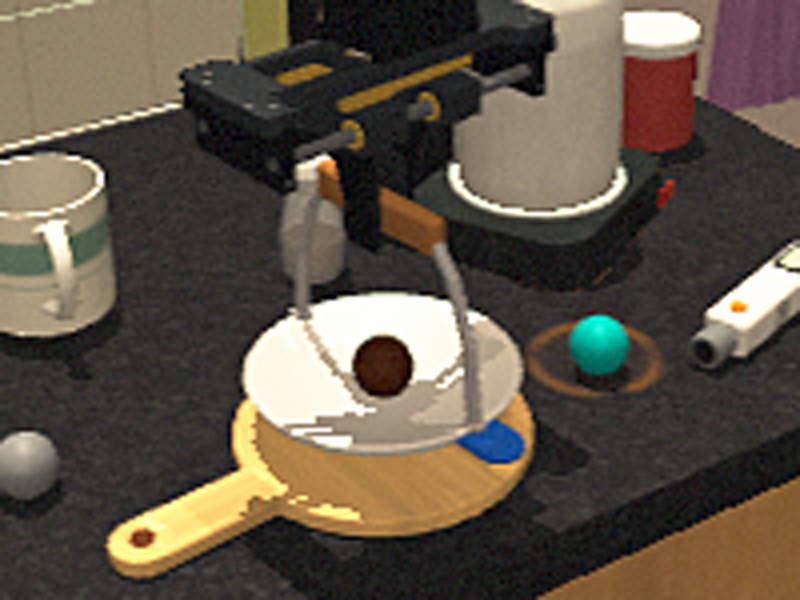

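The dish is clear of the board and looks level, with the truffle centred. The wrist force shows about 4 N, which matches its weight. Next I'll lift further and turn it.

```bash
python3 - <<'E'
from workcell import env
from h import *
import pickle
o=tool(np.radians(189.3)); c=np.array([.4436,.0775,0])
env.movel(c+[0,0,.172],o,rate=.03); env.hold(.6)
b=np.array([.440,.080,0])
zs=[.187,.203,.219,.235]; 
try:
    env.movel(b+[0,0,.234],tool(np.radians(97.5)),rate=.014)
except env.PlanningError as e: print(e)
env.hold(.8)
st=env.get_state(); print(st["opening"],st["wrist_force"],st["ft_torque"],st["tool_pos"],st["time_s"],st["joints"].round(2))
for k in("scene","wrist","top"):
    r=env.read_camera(k); pickle.dump(r,open(f"{k}6.pkl","wb")); cv2.imwrite(f"pics/{k}6.png",r["image"][:,:,::-1])
a=cv2.imread("pics/scene6.png"); cv2.imwrite("pics/scene6c.png",cv2.resize(a[130:310,140:380],(800,600),interpolation=cv2.INTER_CUBIC))
E
```

```text
0.011573019983504365 [-0.10002625  0.83002645 -4.25473929] [ 0.06637636 -0.14114961  0.01594396] [0.43998885 0.07998369 0.23399553] 31.625 [ 0.59 -0.03 -0.84  1.86 -0.03  1.3  -0.11]
```

View pics/scene6c.png

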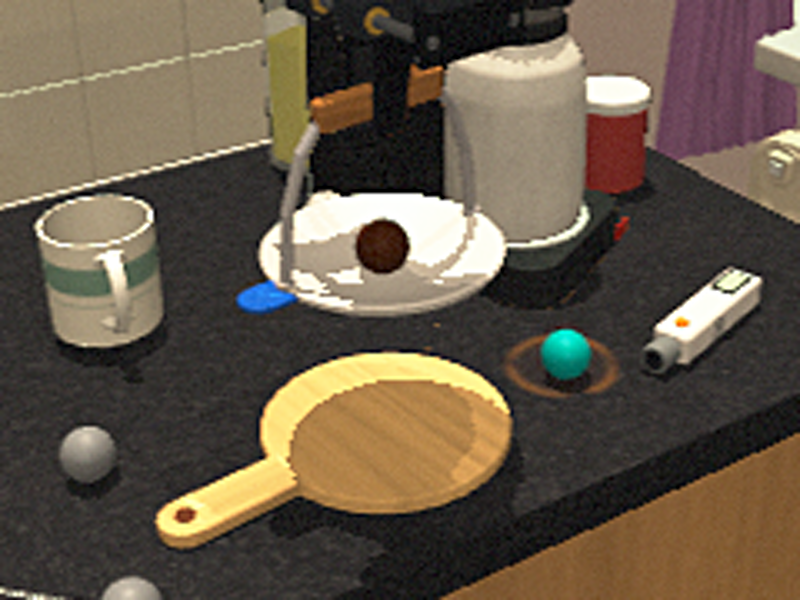

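View pics/wrist6.png

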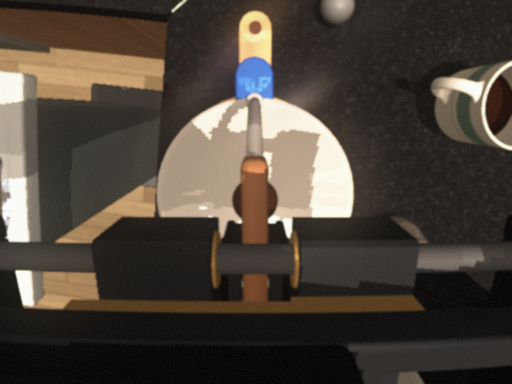

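View pics/top6.png

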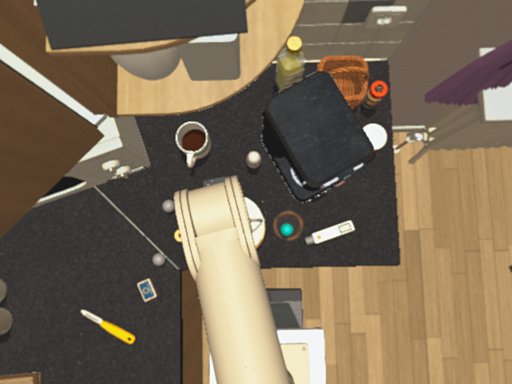

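The wrist view shows the tab at (255,75) lined up with the handle hole at (256,27). The scene view shows the truffle central. A quick overlay will check level and board position.

```bash
python3 - <<'E'
from h import *
import pickle
s=pickle.load(open("scene6.pkl","rb")); w=pickle.load(open("wrist6.pkl","rb"))
a=cv2.resize(cv2.imread("pics/scene6.png")[130:310,140:380],(800,600),interpolation=cv2.INTER_CUBIC)
f=lambda P:((proj(s,P)-[139.5,129.5])*800/240).astype(int)
c=np.array([.440,.080,.120]); g=np.linspace(0,2*np.pi,80); ring=lambda c,r,z:np.c_[c[0]+r*np.cos(g),c[1]+r*np.sin(g),0*g+z]
cv2.polylines(a,[f(ring(c,.0775,.145))],True,(0,255,0),1)
cv2.polylines(a,[f(ring(c,.085,.012))],True,(0,0,255),1)
y=np.radians(97.5); d=np.array([np.cos(y),np.sin(y),0])
for P in (c+.1*d+[0,0,.022],c+[0,0,.024],c*[1,1,0]+.173*d+[0,0,.012]): cv2.circle(a,tuple(int(v) for v in f(P)[0]),4,(255,0,255),1)
cv2.imwrite("pics/chk6.png",a)
H=onz(w,[(256,27)],.012); print("hole",H, "tab",onz(w,[(254.5,75)],.145))
E
```

```text
hole [[0.42108446 0.23764312 0.012     ]] tab [[0.42808105 0.17333079 0.145     ]]
```

View pics/chk6.png

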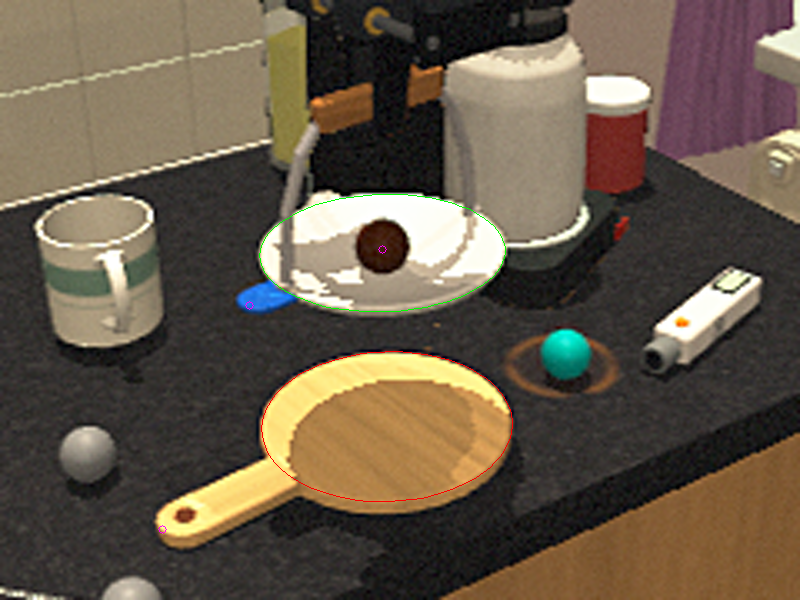

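Everything matches: the rim is level, the truffle is central, the tab is along the handle, and the dish is over the board's middle. I'm handing in.

```bash
python3 - <<'E'
from workcell import env
env.hold(.5); print(env.finish_job()); print(env.get_state()["time_s"])
E
```

```text
the job is handed in; nothing more can be done
None
the job is handed in; nothing more can be done
```

The job is handed in, at about 33 s on the robot's clock; no verdict was reported.

- **Thermometer:** I aimed it at the truffle from about 12.5 cm, pitched 18° down. I held it 2.2 s, then another 1.4 s after moving it 3 mm lower. I then laid it back flat, button up, where it had been and let go. During the aim, the picture overlay showed it parallel to plan but offset by about 4 mm. I left that uncorrected apart from the 3 mm shift, as the limit is 16 mm. I did not take a picture after that shift.
- **Dish:** I lifted it by the bar and paused with its underside about 58 mm above the worktop. I then turned it about 92° clockwise while raising it to about 120 mm.
- **Last checks:** In the scene picture the dish rim matched a level overlay, the truffle was in the middle, and the tab lay along the handle. The dish was centred over the board to within a few mm. The wrist force was about 4.3 N down, which fits the dish plus truffle. The mug and salt shaker showed no shift, and the tin still stood in its place. No check failed.

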